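Load a relay block in the trip tester, trip it and reset the lever

ROBOT

A 6-joint arm with a two-finger parallel gripper is mounted at the origin on a cart in front of the work surface, level with it; the furniture and walls round the work are solid. World frame = base frame: x ahead of the robot, y to its left, z up, the work surface at z = 0. Lengths are in m, angles in rad, forces in N, time in s.
With the tool pointing down it reaches from about 0.3 to 0.875 m from the base axis. Payload 6.4 kg.
Tool frame: the origin (TCP) lies on the mounting face of the last link; the fingertips stand 173 mm ahead of it and the grasp point (between the pads) lies 155 mm ahead of it (ctrl.grip_point_offset is the distance from the TCP to the grasp point, in m); z points along the fingers, y is the line along which they close (so a half turn about z gives the same grasp; the last joint's range is limited). The gripper opens to 85 mm and grips with 20 to 120 N. Pads are 22 mm wide; open, the fingers measure 114 mm over their backs; the gripper's body (76 mm by 85 mm) begins 54 mm behind the grasp point. The pads swing forward as they close: fully open they stand 13 mm farther back than shut.
Start: joints at [0.977, 0.181, 1.607, -0, 1.354, -0.206], TCP at [0.217, 0.532, 0.405] pointing down, gripper open.
Joint ranges: [-2.99, 2.99], [-0.89, 2.07], [0.3, 2.58], [-1.14, 4.28], [0, 2.63], [-3.12, 3.12]. Speed limits (rad/s): [2.57, 2.57, 3.01, 3.14, 3.14, 3.14].

INTERFACE

Orientations are given as a unit quaternion [w, x, y, z].
In Python, from bench import status, imaging, ctrl, models gives the robot as it stands.
- The arm moves only by the tool send_rows, never from a script. Its argument "commands" is a list that holds one entry, the list of rows, each a list of 6 numbers: the shift along the tool's x, y, z normalised to -1 to 1, where 1 is 3 cm, then the turn, a rotation vector about the tool's x, y, z normalised to -1 to 1, where 1 is 0.1 rad. A call has 1 to 8 rows; each row shifts and turns the commanded pose from where the row before left it, along the tool's axes as they then stand; what a row does not reach is not made up. A row lasts 1/12 s, in which the tool goes at most 41.7 mm and 7.16 degrees, less where a joint would pass 70% of its speed; a pose out of reach is approached as far as the arm can. A call with a number of a shift or a turn outside -1 to 1 is refused whole. A call with a gripper value outside its range is refused whole. "jaw" is the opening, from 0 (shut) to 1 (fully open), set as the call begins (left out, the last holds). The fingers move at their own pace and stop on an object; the grip force is fixed at half the most. Time passes only in rows, so rows that do not move let the fingers close. It gives the time, the measured TCP pose, the force, the opening and the grip force at its end, in the units of the state.
- status.get_obs(): the state, without advancing time (a new reading comes with each control period).
- imaging.camera(name): name is "scene" or "side" or "wrist"; returns a dict with "image" (480x640x3 uint8, blue, green, red), "depth" (480x640 float32, m along the optical axis (not along the pixel's ray), 0 where there is no reading), "mtx" (3x3 intrinsics, pixels), "pose" (4x4, takes a point from camera to world coordinates). Camera axes: x right, y down, z forward; pixel columns grow to the right and rows downward; lengths in m; the calibration is good to about 2 mm. A picture is of the moment at which its call begins.
- ctrl.hand_in(): hands the job in; it is judged then, once.
Trained networks look in a picture, given as the dict that the camera call returned (one of the last four; its "shot" number tells which), for a name from the list of things; names that differ only in an ending like _2 or _b are one class to them, and where a whole thing is asked for, a point or a joint stands for the part that bears it (a point fixed in the world has none). Each returns a list of dicts, best first, with "confidence" (0 to 1); they miss things now and then, are a little off and sometimes report something else, mostly with a low value. They report only what shows in the picture. A call takes as long as a camera call. They do not tell look-alikes from the thing itself.
- models.recognise(picture, name): "centre" ([column, row] in pixels, amid what is visible of it).
- models.regions_of(picture, name): "region" (480x640 bool, what is visible of it) and "centre" ([column, row] in pixels, amid what is visible of it).
The state is a dict: "time_s": time; "q": joint angles; "dq": joint speeds; "joint_efforts": joint torques, N m; "eef_pos": TCP position; "eef_rot": TCP orientation; "wrist_force": force on the tool from outside, world axes, zero at the start; "torque": the same for the moment, N m; "opening": opening from 0.0 (shut) to 1.0 (fully open); "grasp_force": force on a finger pad.
Only numpy, scipy, OpenCV 4.12 (cv2) and the standard library are available. Lean on these libraries where they do the work, as an engineer would, in place of code of your own. Each camera call takes 0.05 s, during which the arm holds its last target. There are 200 camera calls.

TASK

Test the relay block: take it out of its transport rack by its two open sides, stand it upright on the open bench and let go, then take it again across its other two sides and set it fully home in the tester's cradle, between the two cheeks. With the block loaded, press the tester's push button so that the standing lever drops by itself, let the button come back, then lift the lever back up until it stands by itself against its rear stop. Leave the other things on the bench where they are.

Things in the scene. Friction and masses are not known exactly. Their poses are not given: they have to be found in the camera images.
- relay_block: the loose relay block: a grey, black-topped box 62 mm long (its x axis) x 48 mm wide (its y axis) x 56 mm high with six screw heads on top, about 0.25 kg; origin at the centre of its underside, z up. The lower 50 mm have the full size; the black top is 52 x 38 mm. The two ways round (half a turn) are equal.
- rack: the fixed transport rack that holds the block at the start: a dark base 100 x 60 x 10 mm (x, y, z; floor for the block at 10 mm above its origin) with two upright aluminium walls, 6 mm thick, 50 mm wide, up to 64 mm above the bench, that cover both ends of the block (4 to 5 mm from the block's x faces). The block's 62 mm runs along the rack's x; its two y faces (48 mm apart) are open. Origin at the centre of its underside.
- tester: the fixed trip tester: a grey base 150 x 200 x 12 mm (x, y, z), origin at the centre of its underside, front towards -x. On its -y half (the right, seen from its front) is the cradle, next to it (y -3 to +43 mm, x -10 to +60 mm) a grey housing, 92 mm high, with a round black push button on top, and on the housing's +y side a lever. The strip of bench in front of the robot at x 0.39 to 0.46, y -0.08 to -0.01 is always free (room for the block).
- cradle_floor (a point): centre of the cradle's floor (12 mm above the bench), axes parallel to the tester's. Aluminium cheeks 6 mm thick, 56 mm long, rise 50 mm from the floor at its +y and -y sides, 56 mm apart inside; end lips only 6 mm high at its +x and -x ends, 74 mm apart inside. So the block goes in with its 62 mm along the tester's x (4 mm free at each cheek, 6 mm at each lip), and can be held there only by its x faces.
- button_top (a point): centre of the top of the push button, 30 mm across, 104 mm above the bench when out; moves straight down with it, sticks out 12 mm from the housing.
- test_button (a joint): travel of the push button, m: 0 out, 0.008 fully in; it springs back by itself. It needs 1.2 N at the start, 4.4 N fully in. The lever tips over and falls when the button is more than about 0.0045 in; while the button is in, the lever cannot stay up.
- lever_pivot (a point): point on the lever's hinge axis (which is the tester's y), in the lever's mid plane, 62 mm above the bench, 30 mm behind and 68 mm to the +y side of the tester's origin.
- lever_grip (a point): middle of the black grip of the lever (grip 36 mm long along the lever, 16 mm wide along the hinge axis, 13 mm thick), 76 mm from the hinge axis; the lever ends 92 mm from the axis. Moves with the lever.
- trip_lever (a joint): angle of the lever, rad: 0 standing up against its rear stop, leaning 0.22 rad past upright to the tester's +x; 1.8 dropped, pointing level to the tester's -x (front), where it rests on a stop. Swings freely in between and by its weight (0.08 kg) falls to whichever side of upright (0.22) it leans.
- solder_spool: bystander: white spool of solder, 54 mm across, 30 mm high, near the rack; origin at the centre of its underside.
- caliper: bystander: digital caliper lying flat, 74 x 232 x 18 mm; origin in the middle of its underside.
- side_cutter: bystander: red-handled side cutter lying flat, 52 x 85 x 10 mm; origin in the middle of its underside.
- driver_blue: bystander: small blue-handled screwdriver lying flat, 8 x 95 x 8 mm; origin in the middle of its underside.
There are look-alikes about, which are no part of the job. There is more than one size of the relay_block; the job needs the smaller.

How it is judged:
By the outcome, as a careful person would: the job done as asked, in the order asked, and still so for the second after the job is handed in, with the robot touching nothing.
It also fails if it takes over 70 s, if anything falls off the work surface, if the arm or the gripper's body presses on something with over 40 N, if the wrist force passes 120 N, or if a joint passes its speed limit or range.

## Working session

There is one attempt and no reset: what is moved stays moved. The work goes in short steps, Python scripts to look and compute and a tool call to move; the robot and the scene stay as the last step left them, time stands still between calls to the robot, and variables do not carry over. Pictures are saved under pics/ and viewed, at most 10 in all, crops included, and the job is handed in when it is done.

Besides the shell and the picture viewer there is one more tool, called after "Emit:" as name([rows], argument=value, ...), one row to a line, values as JSON. send_rows: Moves the arm, as the interface text tells. Its arguments: {"type":"object","properties":{"commands":{"type":"array"},"jaw":{"type":"number"}},"required":["commands"]}

```bash
ls; mkdir -p pics
cat > h.py <<'E'
import numpy as np,cv2
from bench import status,imaging,ctrl,models
def pts(p,mask=None):
    d=p["depth"];v,u=np.nonzero((d>0) if mask is None else (mask&(d>0)))
    z=d[v,u];K=p["mtx"];c=np.c_[(u-K[0,2])*z/K[0,0],(v-K[1,2])*z/K[1,1],z,np.ones(len(z))]
    return (c@np.array(p["pose"]).T)[:,:3],u,v
def at(p,u,v):
    m=np.zeros((480,640),bool);m[int(v)-1:int(v)+2,int(u)-1:int(u)+2]=1
    return np.median(pts(p,m)[0],0).round(3)
E
python3 - <<'E'
from h import *
o=status.get_obs();print({k:np.round(v,3) for k,v in o.items()})
for c in ["scene","side","wrist"]:
    p=imaging.camera(c);cv2.imwrite(f"pics/{c}0.png",p["image"]);print(c,np.round(p["pose"],3).tolist())
    for n in ["relay_block","rack","tester","button_top","lever_grip","solder_spool","caliper","side_cutter","driver_blue"]:
        for r in models.recognise(p,n)[:4]:
            if r["confidence"]>.2: print(n,np.round(r["centre"]),round(r["confidence"],2),at(p,*r["centre"]))
E
```

```text
pics
{'time_s': np.float64(0.0), 'q': array([ 0.977,  0.182,  1.608,  0.   ,  1.354, -0.206]), 'dq': array([ 0.   ,  0.001,  0.001,  0.   , -0.   ,  0.   ]), 'joint_efforts': array([ 1.0000e-03, -4.4487e+01, -3.5133e+01, -0.0000e+00,  9.0000e-03,
        0.0000e+00]), 'eef_pos': array([0.217, 0.532, 0.404]), 'eef_rot': array([-0.   ,  0.193,  0.981, -0.001]), 'wrist_force': array([-0.514, -0.463, -1.073]), 'torque': array([-0.036, -0.037, -0.016]), 'grasp_force': np.float64(0.0), 'opening': np.float64(0.998)}
scene [[0.787, -0.475, 0.394, 0.081], [-0.617, -0.616, 0.489, -0.598], [0.01, -0.628, -0.778, 0.91], [0.0, 0.0, 0.0, 1.0]]
relay_block [463. 341.] 0.83 [ 0.558 -0.427  0.073]
relay_block [353. 283.] 0.8 [ 0.481 -0.185  0.062]
rack [343. 295.] 0.71 [ 0.453 -0.185  0.044]
tester [298. 197.] 0.58 [0.556 0.134 0.03 ]
button_top [301. 168.] 0.67 [0.584 0.148 0.105]
lever_grip [342. 372.] 0.72 [ 0.349 -0.311  0.009]
solder_spool [389. 347.] 0.91 [ 0.457 -0.332  0.021]
caliper [223. 209.] 0.9 [0.383 0.226 0.017]
side_cutter [299. 198.] 0.68 [0.546 0.105 0.052]
driver_blue [277. 277.] 0
[... 207 characters left out ...]
_block [326. 280.] 0.97 [ 0.486 -0.191  0.061]
relay_block [366. 372.] 0.8 [ 0.575 -0.449  0.07 ]
rack [331. 299.] 0.72 [ 0.497 -0.198  0.011]
tester [367. 212.] 0.79 [0.575 0.107 0.041]
tester [368. 184.] 0.61 [0.576 0.153 0.105]
button_top [369. 186.] 0.5 [0.576 0.143 0.104]
button_top [299. 340.] 0.34 [ 0.441 -0.345  0.031]
lever_grip [375. 166.] 0.51 [0.6   0.416 0.003]
solder_spool [302. 342.] 0.81 [ 0.448 -0.35   0.03 ]
caliper [302. 192.] 0.86 [0.39  0.235 0.019]
side_cutter [255. 332.] 0.75 [ 0.34  -0.313  0.008]
driver_blue [285. 250.] 0.37 [ 0.373 -0.029  0.008]
wrist [[0.378, 0.885, 0.272, 0.149], [0.926, -0.361, -0.112, 0.56], [-0.001, 0.294, -0.956, 0.373], [0.0, 0.0, 0.0, 1.0]]
```

Run:
```python
from h import *
a=cv2.imread("pics/scene0.png")[110:430,180:520];b=cv2.imread("pics/side0.png")[130:430,220:480]
a=cv2.resize(a,(500,470));b=cv2.resize(b,(300,346))
o=np.zeros((470,800,3),np.uint8);o[:,:500]=a;o[:346,500:]=b;cv2.imwrite("pics/c1.png",o)
p=imaging.camera("side")
P,u,v=pts(p)
for n in ["relay_block","tester","button_top","lever_grip","rack"]:
  for r in models.regions_of(p,n)[:2]:
    if r["confidence"]<.4: continue
    Q=pts(p,r["region"])[0]
    for lo,hi in [(.045,.054),(.054,.06),(.06,.068),(.068,.075),(.09,.096),(.1,.11)]:
        T=Q[(Q[:,2]>lo)&(Q[:,2]<hi)]
        if len(T)>30:
            t=cv2.minAreaRect((T[:,:2]*1000).astype(np.float32));print(n,lo,len(T),np.round(t[0]),np.round(t[1]),round(t[2],1))
```

```text
relay_block 0.045 95 [ 487. -177.] [45. 67.] 89.2
relay_block 0.054 88 [ 487. -173.] [45. 64.] 83.1
relay_block 0.06 282 [ 487. -172.] [51. 61.] 81.0
relay_block 0.068 79 [ 487. -172.] [39. 50.] 80.3
tester 0.045 174 [580.  93.] [114.  73.] 79.0
tester 0.054 126 [579.  94.] [115.  73.] 78.8
tester 0.06 160 [578.  96.] [122.  74.] 78.9
tester 0.068 52 [585. 137.] [32. 74.] 73.7
tester 0.09 139 [589. 164.] [67. 66.] 2.5
tester 0.1 56 [580. 152.] [29. 24.] 57.8
button_top 0.1 62 [579. 153.] [29. 28.] 55.0
rack 0.045 44 [ 486. -178.] [43. 85.] 78.4
rack 0.054 32 [ 487. -174.] [47. 84.] 77.5
rack 0.06 84 [ 487. -175.] [49. 83.] 78.8
```

View pics/c1.png

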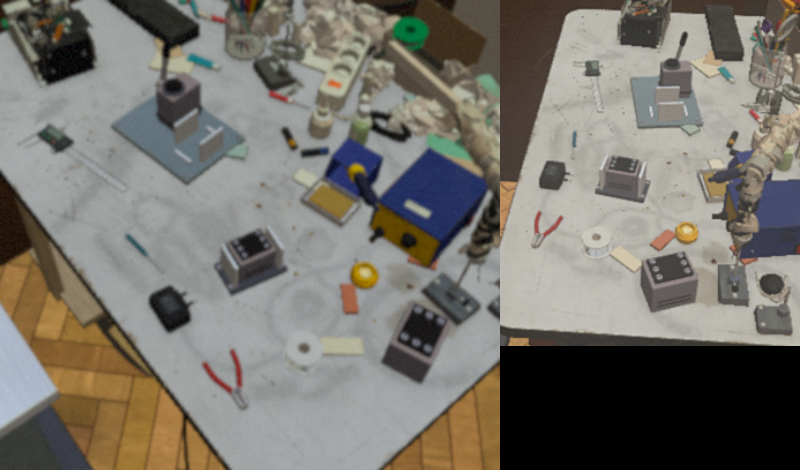

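The block to take is the one in the rack, at scene (353,283). The larger, freestanding one at (463,341) is a look-alike. The black adapter at about (295,318) is another thing to avoid. I'll go above the tester first for a close look, then on to the rack.

Emit:
send_rows([
  [[-0.98,-0.57,0,0,0,0],[-0.98,-0.57,0,0,0,0],[-0.98,-0.57,0,0,0,0],[-0.98,-0.57,0,0,0,0],[-0.98,-0.57,0,0,0,0],[-0.98,-0.57,0,0,0,0],[-0.98,-0.57,0,0,0,0],[-0.98,-0.57,0,0,0,0]],
])

```text
time_s: 2.47
eef_pos: [0.3841, 0.3153, 0.4049]
eef_rot: [0.0, 0.193, 0.981, 0.0]
wrist_force: [1.1, 0.1, -0.6]
opening: 0.995
grasp_force: 0.0
```

Emit:
send_rows([
  [[-0.98,-0.57,0,0,0,0],[-0.98,-0.57,0,0,0,0],[-0.98,-0.57,0,0,0,0],[-0.98,-0.57,0,0,0,0],[-0.98,-0.57,0,0,0,0],[-0.98,-0.57,0,0,0,0],[-0.98,-0.57,0,0,0,-1],[-0.98,-0.57,0,0,0,-0.97]],
])

```text
time_s: 3.13
eef_pos: [0.5526, 0.1017, 0.4048]
eef_rot: [0.0, 0.093, 0.996, -0.0]
wrist_force: [-0.5, 0.4, 0.5]
opening: 1.005
grasp_force: 0.0
```

Emit:
send_rows([
  [[0,0,0,0,0,0],[0,0,0,0,0,0]],
])

```text
time_s: 3.3
eef_pos: [0.5529, 0.1018, 0.4044]
eef_rot: [-0.0, 0.097, 0.995, 0.0]
wrist_force: [-0.1, 0.3, -1.0]
opening: 1.003
grasp_force: 0.0
```

```bash
cat >> h.py <<'E'
from scipy.spatial.transform import Rotation as R
def st():
    o=status.get_obs();q=o["eef_rot"];r=R.from_quat([q[1],q[2],q[3],q[0]]).as_matrix()
    print("t",round(float(o["time_s"]),2),"pos",np.round(o["eef_pos"],4),"yaw_y",round(np.degrees(np.arctan2(r[1,1],r[0,1])),2),"z",np.round(r[:,2],3),"F",np.round(o["wrist_force"],1),"open",round(float(o["opening"]),3),"gf",round(float(o["grasp_force"]),1),"q",np.round(o["q"],2))
    return np.array(o["eef_pos"]),r
def rect(T,n=""):
    t=cv2.minAreaRect((T[:,:2]*1000).astype(np.float32));print(n,len(T),np.round(t[0],1),np.round(t[1],1),round(t[2],1),"zmed",np.median(T[:,2]).round(4))
def to(x,y,z,yaw=None):
    p,r=st();d=r.T@(np.array([x,y,z])-p)/.03
    y0=np.degrees(np.arctan2(r[1,1],r[0,1]));print("units xyz",d.round(2),"turn z",None if yaw is None else round(-np.radians(yaw-y0)/.1,2))
E
python3 - <<'E'
from h import *
st();p=imaging.camera("wrist");cv2.imwrite("pics/w1.png",p["image"])
P,u,v=pts(p)
for lo,hi in [(.008,.016),(.058,.065),(.088,.096),(.099,.108)]:
    T=(P[:,2]>lo)&(P[:,2]<hi);m=np.zeros((480,640),np.uint8);m[v[T],u[T]]=1
    n,l,s,_=cv2.connectedComponentsWithStats(m)
    for i in range(1,n):
        if s[i,4]>150: rect(pts(p,l==i)[0],(lo,s[i,:2]))
for n in ["button_top","lever_grip"]:
    for r in models.regions_of(p,n)[:2]:print(n,r["confidence"],r["centre"],np.median(pts(p,r["region"])[0],0))
E
```

```text
t 3.3 pos [0.5529 0.1018 0.4044] yaw_y 78.85 z [-0.  0. -1.] F [-0.1  0.3 -1. ] open 1.003 gf 0.0 q [-0.03  0.15  1.64  0.    1.35 -1.41]
(0.008, array([0, 8], dtype=int32)) 242 [ 354.8 -128.3] [ 6.7 28.7] 66.9 zmed 0.0116
(0.008, array([614,   9], dtype=int32)) 868 [491.9 381.5] [ 3.4 97.9] 82.1 zmed 0.0121
(0.008, array([231, 100], dtype=int32)) 23688 [568.2 133.8] [149.3 200.3] 8.2 zmed 0.0114
(0.008, array([  0, 138], dtype=int32)) 1492 [ 489.7 -163.1] [43.1 99.8] 78.7 zmed 0.0101
(0.008, array([430, 245], dtype=int32)) 332 [623.3 210.8] [18.2 24.8] 9.2 zmed 0.0113
(0.008, array([567, 281], dtype=int32)) 583 [715.2 349.4] [ 51.7 103.1] 50.0 zmed 0.012
(0.008, array([485, 311], dtype=int32)) 608 [719.4 270.1] [20.2 45. ] 23.6 zmed 0.0101
(0.008, array([ 58, 324], dtype=int32)) 2218 [ 664.7 -153.4] [52.4 81.5] 21.5 zmed 0.0133
(0.008, array([ 59, 354], dtype=int32)) 287 [ 683.9 -195. ] [52.5  4.4] 12.0 zmed 0.012
(0.008, array([232, 362], dtype=int32)) 548 [718.1  -2.8] [50. 14.] 69.7 zmed 0.0128
(0.008, array([202, 369], dtype=int32)) 510 [732.7 -55.3] [14.3 49.9] 61.8 zmed 0.013

[... 272 characters left out ...]
236, 401], dtype=int32)) 180 [768.1 -13.6] [41.6 19.5] 64.5 zmed 0.0123
(0.058, array([  0, 165], dtype=int32)) 724 [ 494.3 -146.5] [15.8 62.8] 65.2 zmed 0.0597
(0.058, array([321, 205], dtype=int32)) 459 [571.5 110.3] [55.2  6.1] 8.2 zmed 0.061
(0.058, array([251, 229], dtype=int32)) 453 [580.4  49. ] [55.3  6.4] 7.8 zmed 0.0611
(0.088, array([360, 208], dtype=int32)) 3603 [589.8 157.3] [69.9 45.8] 8.1 zmed 0.0915
(0.099, array([379, 230], dtype=int32)) 1242 [579.  155.7] [29. 29.] 8.6 zmed 0.1033
button_top 0.63 [395.9, 248.1] [0.57790227 0.15504735 0.10322731]
button_top 0.39 [326.5, 31.3] [0.40793228 0.13757623 0.00741851]
lever_grip 0.92 [476.7, 271.3] [0.5972305  0.20516094 0.11606094]
```

View pics/w1.png

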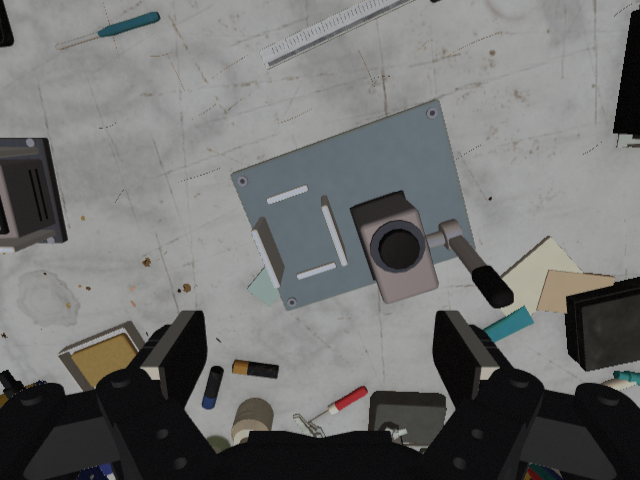

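The tester sits at (0.568, 0.134) with yaw +8.2°. The cradle is left of the housing in this view, around pixel (300,240), which is about (0.576, 0.080) in the world. The button is at (397,247) and the lever on the right at (490,285). Next I go above the rack.

Emit:
send_rows([
  [[0.04,-0.94,0,0,0,0],[0.04,-0.94,0,0,0,0],[0.04,-0.94,0,0,0,0],[0.04,-0.94,0.2,0,0,0],[0.04,-0.94,0.4,0,0,0],[0.04,-0.94,0.4,0,0,0],[0.04,-0.94,0.4,0,0,0],[0.04,-0.94,0.4,0,0,0]],
])

```text
time_s: 4.12
eef_pos: [0.4991, -0.116, 0.3506]
eef_rot: [0.0, 0.094, 0.996, -0.0]
wrist_force: [0.7, -0.5, 0.2]
opening: 1.002
grasp_force: 0.0
```

Emit:
send_rows([
  [[0.04,-0.94,0.4,0,0,0],[0.04,-0.93,0.2,0,0,0],[0,0,0,0,0,0],[0,0,0,0,0,0]],
])

```text
time_s: 4.45
eef_pos: [0.4864, -0.1708, 0.3324]
eef_rot: [-0.0, 0.096, 0.995, 0.0]
wrist_force: [0.5, 0.7, 0.9]
opening: 1.001
grasp_force: 0.0
```

Run:
```python
from h import *
p=imaging.camera("wrist");cv2.imwrite("pics/w2.png",p["image"])
P,u,v=pts(p)
c=np.hypot(P[:,0]-.487,P[:,1]+.172)<.075
for lo,hi in [(.006,.014),(.052,.0615),(.0625,.0645),(.0648,.07)]:
    T=c&(P[:,2]>lo)&(P[:,2]<hi);m=np.zeros((480,640),np.uint8);m[v[T],u[T]]=1
    n,l,s,_=cv2.connectedComponentsWithStats(m)
    for i in range(1,n):
        if s[i,4]>150: rect(pts(p,l==i)[0],(lo,s[i,:2]))
for r in models.regions_of(p,"relay_block")[:2]:
    Q=pts(p,r["region"])[0];print(r["confidence"],r["centre"]);rect(Q[Q[:,2]>.055])
to(.487,-.172,.195,80)
```

```text
(0.006, array([278, 159], dtype=int32)) 1041 [ 446.  -164.2] [60.3 16.3] 77.4 zmed 0.0095
(0.006, array([279, 189], dtype=int32)) 623 [ 492.9 -201.4] [ 7.7 76.7] 76.5 zmed 0.0093
(0.052, array([279, 178], dtype=int32)) 182 [ 446.7 -164.3] [48.2  1. ] 78.7 zmed 0.0577
(0.052, array([286, 194], dtype=int32)) 2103 [ 487.7 -168.6] [48.2 62.1] 79.8 zmed 0.0592
(0.052, array([281, 290], dtype=int32)) 428 [ 523.4 -179.5] [49.5  2.4] 78.9 zmed 0.0569
(0.0625, array([278, 180], dtype=int32)) 564 [ 449.1 -164.8] [49.1  5.7] 79.0 zmed 0.0633
(0.0625, array([281, 296], dtype=int32)) 455 [ 525.1 -180. ] [49.   6.2] 79.1 zmed 0.0633
(0.0648, array([293, 206], dtype=int32)) 3678 [ 487.7 -168.8] [37.5 51.6] 79.8 zmed 0.0657
0.91 [46.9, 364.6]
 953 [ 509.4 -321.8] [ 25.5 214.2] 22.8 zmed 0.0633
0.71 [321.6, 235.7]
 6675 [ 485.2 -168.2] [48.2 67.1] 79.8 zmed 0.065
t 4.55 pos [ 0.487  -0.1697  0.3331] yaw_y 79.11 z [ 0.  0. -1.] F [0.1 0.5 0.9] open 0.999 gf 0.0 q [-0.57  0.13  1.82  0.    1.19 -1.95]
units xyz [-0.01 -0.08  4.6 ] turn z -0.15
```

View pics/w2.png

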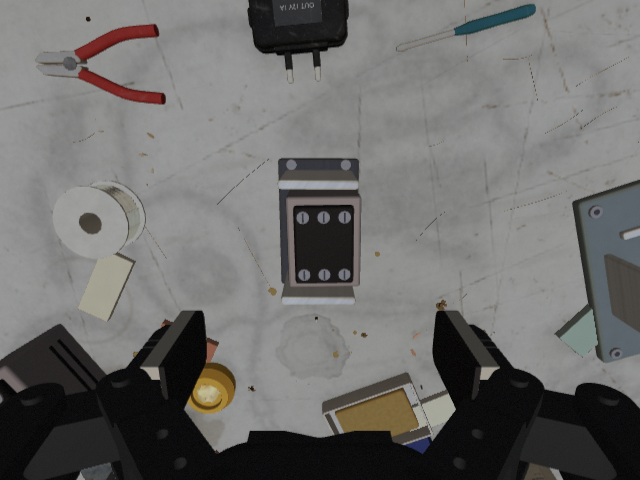

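The close view shows the block in the rack, top centre at about (323,243), measured at 62x48 mm, so it is the smaller one. Its centre is (0.4877, -0.1687). I'll go down and grip it.

Emit:
send_rows([
  [[-0.02,0.03,0.9,0,0,-0.12],[0,0,0.9,0,0,0],[0,0,0.9,0,0,0],[0,0,0.8,0,0,0],[0,0,0.6,0,0,0],[0,0,0.5,0,0,0],[0,0,0,0,0,0],[0,0,0,0,0,0]],
])

```text
time_s: 5.22
eef_pos: [0.4878, -0.1688, 0.1946]
eef_rot: [-0.001, 0.088, 0.996, 0.0]
wrist_force: [-0.2, -0.7, 0.5]
opening: 0.996
grasp_force: 0.0
```

Emit:
send_rows([
  [[0,0,0,0,0,0],[0,0,0,0,0,0],[0,0,0,0,0,0],[0,0,0,0,0,0],[0,0,0,0,0,0],[0,0,0,0,0,0],[0,0,0,0,0,0],[0,0,0,0,0,0]],
], jaw=0.3)

```text
time_s: 5.88
eef_pos: [0.4883, -0.1704, 0.1962]
eef_rot: [0.001, 0.089, 0.996, -0.0]
wrist_force: [0.1, 2.6, 7.7]
opening: 0.556
grasp_force: 63.2
```

```bash
python3 -c "
from h import *
st()"
```

```text
t 5.88 pos [ 0.4883 -0.1704  0.1962] yaw_y 79.75 z [ 0.002 -0.001 -1.   ] F [0.1 2.6 7.7] open 0.556 gf 63.2 q [-0.57  0.35  1.88  0.    0.91 -1.96]
```

Emit:
send_rows([
  [[0,0,-0.3,0,0,0],[0,0,-0.5,0,0,0],[0,0,-0.7,0,0,0],[0,0,-0.7,0,0,0],[0,0,-0.5,0,0,0],[0.3,0.4,0,0,0,0],[0.6,0.8,0,0,0,0],[0.6,0.8,0,0,0,0]],
])

```text
time_s: 6.55
eef_pos: [0.4535, -0.1031, 0.2764]
eef_rot: [0.0, 0.09, 0.996, -0.0]
wrist_force: [0.0, 1.2, -3.2]
opening: 0.556
grasp_force: 62.5
```

Emit:
send_rows([
  [[0.6,0.8,0,0,0,0],[0.5,0.7,0,0,0,0],[0.22,0.24,0,0,0,0],[0,0,0,0,0,-0.6],[0,0,0,0,0,-0.6],[0,0,0,0,0,-0.59],[0,0,0,0,0,0],[0,0,0,0,0,0]],
])

```text
time_s: 7.22
eef_pos: [0.4243, -0.0449, 0.276]
eef_rot: [0.0, 0.001, 1.0, -0.0]
wrist_force: [-0.1, -0.9, -2.8]
opening: 0.555
grasp_force: 62.6
```

Run:
```python
from h import *
p=imaging.camera("side");cv2.imwrite("pics/s3.png",cv2.resize(p["image"][180:330,220:420],(800,600)))
to(.425,-.045,.187,90)
```

```text
t 7.27 pos [ 0.4243 -0.045   0.2759] yaw_y 89.89 z [ 0. -0. -1.] F [-0.2  0.2 -3.2] open 0.555 gf 62.6 q [-0.39  0.01  2.08 -0.    1.05 -1.95]
units xyz [-0.02 -0.    2.96] turn z -0.02
```

View pics/s3.png

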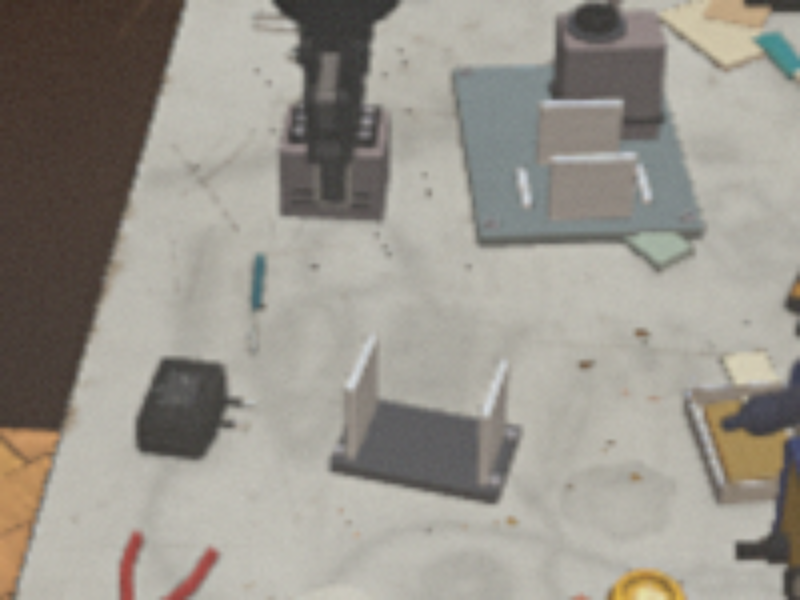

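The crop shows the block held upright at about (335,160), the rack empty, and the bench below clear. I'll set it down.

Emit:
send_rows([
  [[0,0,0.7,0,0,0],[0,0,0.8,0,0,0],[0,0,0.7,0,0,0],[0,0,0.4,0,0,0],[0,0,0.2,0,0,0],[0,0,0.16,0,0,0],[0,0,0,0,0,0],[0,0,0,0,0,0]],
])

```text
time_s: 7.93
eef_pos: [0.4248, -0.045, 0.1874]
eef_rot: [0.001, 0.0, 1.0, -0.0]
wrist_force: [0.1, 0.1, -3.7]
opening: 0.554
grasp_force: 62.7
```

```bash
python3 -c "
from h import *
st()
p=imaging.camera('side');P=pts(p)[0]
Q=P[(abs(P[:,0]-.425)<.03)&(P[:,1]<-.05)&(P[:,1]>-.085)&(P[:,2]<.05)]
f=Q[abs(Q[:,1]+.068)<.006];print(np.percentile(f[:,2],[1,10,50]),len(f))"
```

```text
t 7.93 pos [ 0.4248 -0.045   0.1874] yaw_y 89.98 z [ 0.001 -0.001 -1.   ] F [ 0.1  0.1 -3.7] open 0.554 gf 62.7 q [-0.38  0.2   2.11 -0.    0.83 -1.96]
[-0.00185128  0.00202164  0.02019018] 291
```

Emit:
send_rows([
  [[0,0,0.05,0,0,0],[0,0,0,0,0,0]],
])

```text
time_s: 8.15
eef_pos: [0.4249, -0.045, 0.1862]
eef_rot: [0.001, -0.0, 1.0, -0.0]
wrist_force: [-1.2, 0.6, 1.7]
opening: 0.553
grasp_force: 63.0
```

Emit:
send_rows([
  [[0,0,0.04,0,0,0],[0,0,0,0,0,0]],
])

```text
time_s: 8.32
eef_pos: [0.425, -0.045, 0.1862]
eef_rot: [0.0, -0.0, 1.0, -0.0]
wrist_force: [-8.3, 1.5, 22.3]
opening: 0.56
grasp_force: 65.4
```

Emit:
send_rows([
  [[0,0,-0.03,0,0,0],[0,0,0,0,0,0]],
])

```text
time_s: 8.48
eef_pos: [0.4248, -0.0449, 0.1862]
eef_rot: [0.001, -0.0, 1.0, -0.0]
wrist_force: [-4.0, 2.1, 10.6]
opening: 0.558
grasp_force: 64.3
```

Emit:
send_rows([
  [[0,0,0,0,0,0],[0,0,0,0,0,0],[0,0,0,0,0,0],[0,0,0,0,0,0],[0,0,0,0,0,0],[0,0,0,0,0,0],[0,0,0,0,0,0],[0,0,0,0,0,0]],
], jaw=1.0)

```text
time_s: 9.15
eef_pos: [0.4243, -0.0447, 0.185]
eef_rot: [-0.0, -0.0, 1.0, 0.0]
wrist_force: [-0.8, -0.2, -0.9]
opening: 0.994
grasp_force: 0.0
```

Emit:
send_rows([
  [[0,0,-0.3,0,0,0],[0,0,-0.7,0,0,0],[0,0,-0.9,0,0,0],[0,0,-0.9,0,0,0],[0,0,-0.9,0,0,0],[0,0,-0.5,0,0,0],[0,0,0,0,0,0],[0,0,0,0,0,0]],
])

```text
time_s: 9.82
eef_pos: [0.4245, -0.0448, 0.3122]
eef_rot: [0.001, -0.0, 1.0, -0.001]
wrist_force: [-0.9, -1.5, -1.1]
opening: 1.002
grasp_force: 0.0
```

Run:
```python
from h import *
p=imaging.camera("wrist")
P,u,v=pts(p)
c=np.hypot(P[:,0]-.425,P[:,1]+.045)<.05
for lo,hi in [(.042,.051),(.0535,.06)]:
    T=c&(P[:,2]>lo)&(P[:,2]<hi);rect(P[T],lo)
to(.425,-.045,.185,0)
```

```text
0.042 2249 [423.9 -45.7] [62.  48.1] 0.1 zmed 0.0492
0.0535 4933 [424.  -45.7] [52.1 37.9] 0.1 zmed 0.0555
t 9.87 pos [ 0.424  -0.0446  0.311 ] yaw_y 90.01 z [ 0. -0. -1.] F [-0.1  0.  -0.2] open 1.0 gf 0.0 q [-0.38 -0.05  2.05 -0.    1.13 -1.96]
units xyz [-0.03 -0.01  4.2 ] turn z 15.71
```

Emit:
send_rows([
  [[0,0,0,0,0,0.98],[0,0,0,0,0,0.98],[0,0,0,0,0,0.98],[0,0,0,0,0,0.98],[0,0,0,0,0,0.98],[0,0,0,0,0,0.98],[0,0,0,0,0,0.98],[0,0,0,0,0,0.98]],
])

```text
time_s: 10.53
eef_pos: [0.4236, -0.0445, 0.3093]
eef_rot: [-0.002, 0.384, 0.923, -0.0]
wrist_force: [-0.6, 0.1, -0.4]
opening: 0.999
grasp_force: 0.0
```

Emit:
send_rows([
  [[0,0,0,0,0,0.98],[0,0,0,0,0,0.98],[0,0,0,0,0,0.98],[0,0,0,0,0,0.98],[0,0,0,0,0,0.98],[0,0,0,0,0,0.98],[0,0,0,0,0,0.98],[-0.04,0,0,0,0,0.98]],
])

```text
time_s: 11.2
eef_pos: [0.4236, -0.0456, 0.3093]
eef_rot: [-0.002, 0.708, 0.706, -0.001]
wrist_force: [0.6, 0.4, 0.1]
opening: 0.999
grasp_force: 0.0
```

Emit:
send_rows([
  [[0,0,0.8,0,0,0],[0,0,0,0,0,0],[0,0,0,0,0,0]],
])

```text
time_s: 11.45
eef_pos: [0.4232, -0.0455, 0.285]
eef_rot: [-0.003, 0.706, 0.708, -0.001]
wrist_force: [0.4, 0.4, -0.5]
opening: 0.998
grasp_force: 0.0
```

```bash
python3 -c "
from h import *
to(.424,-.0457,.187,0.1)"
```

```text
t 11.45 pos [ 0.4232 -0.0455  0.285 ] yaw_y 0.2 z [-0.006  0.002 -1.   ] F [ 0.4  0.4 -0.5] open 0.998 gf 0.0 q [-0.39 -0.    2.07 -0.    1.08 -0.39]
units xyz [-0.02  0.05  3.27] turn z 0.02
```

Emit:
send_rows([
  [[-0.02,0.05,0.8,-0.05,-0.02,0],[0,0,0.8,0,0,0],[0,0,0.7,0,0,0],[0,0,0.5,0,0,0],[0,0,0.3,0,0,0],[0,0,0.17,0,0,0],[0,0,0,0,0,0],[0,0,0,0,0,0]],
])

```text
time_s: 12.12
eef_pos: [0.4266, -0.0468, 0.1895]
eef_rot: [0.003, 0.706, 0.708, 0.001]
wrist_force: [-0.4, -0.0, 0.2]
opening: 1.001
grasp_force: 0.0
```

Emit:
send_rows([
  [[0,0,0,0,0,0],[0,0,0,0,0,0],[0,0,0,0,0,0],[0,0,0,0,0,0],[0,0,0,0,0,0],[0,0,0,0,0,0],[0,0,0,0,0,0],[0,0,0,0,0,0]],
], jaw=0.4)

```text
time_s: 12.78
eef_pos: [0.4266, -0.0468, 0.1901]
eef_rot: [0.003, 0.706, 0.708, 0.001]
wrist_force: [-2.8, 0.4, 6.4]
opening: 0.716
grasp_force: 65.4
```

```bash
python3 -c "
from h import *
st()"
```

```text
t 12.78 pos [ 0.4266 -0.0468  0.1901] yaw_y 0.19 z [ 0.006 -0.003 -1.   ] F [-2.8  0.4  6.4] open 0.716 gf 65.4 q [-0.39  0.2   2.1  -0.    0.83 -0.39]
```

Emit:
send_rows([
  [[0,0,-0.3,0,0,0],[0,0,-0.6,0,0,0],[0,0,-0.8,0,0,0],[0,0,-0.8,0,0,0],[0,0,-0.8,0,0,0],[0.4,0.5,0,0,0,0],[0.6,0.71,0,0,0,0],[0.6,0.71,0,0,0,0]],
])

```text
time_s: 13.45
eef_pos: [0.4838, 0.0021, 0.2898]
eef_rot: [0.004, 0.707, 0.708, 0.002]
wrist_force: [0.1, 0.0, -3.6]
opening: 0.712
grasp_force: 66.7
```

Emit:
send_rows([
  [[0.6,0.71,0,0,0,0],[0.6,0.71,0,0,0,0],[0.6,0.71,0,0,0,0],[0.5,0.6,0,0,0,0],[0.3,0.32,0,0,0,-0.5],[0,0,0,0,0,-0.93],[0,0,0,0,0,0],[0,0,0,0,0,0]],
])

```text
time_s: 14.12
eef_pos: [0.5741, 0.0801, 0.2886]
eef_rot: [0.002, 0.654, 0.756, 0.001]
wrist_force: [-1.0, 0.4, -2.1]
opening: 0.714
grasp_force: 66.6
```

Run:
```python
from h import *
to(.576,.0797,.25,8.2)
p=imaging.camera("wrist");cv2.imwrite("pics/w4.png",p["image"])
P,u,v=pts(p)
c=np.hypot(P[:,0]-.576,P[:,1]-.08)<.06
for lo,hi in [(.135,.1395),(.14,.1455),(.1455,.152),(.152,.165),(.055,.066)]:
    T=c&(P[:,2]>lo)&(P[:,2]<hi)
    if T.sum()>30: rect(P[T],lo)
```

```text
t 14.12 pos [0.5741 0.0801 0.2886] yaw_y 8.25 z [ 0.004 -0.002 -1.   ] F [-1.   0.4 -2.1] open 0.714 gf 66.6 q [-0.07  0.32  1.69 -0.    1.13 -0.21]
units xyz [-0.02  0.05  1.29] turn z 0.01
0.135 1243 [573.6  95.5] [88.7 20.8] 8.2 zmed 0.1373
0.14 1825 [575.9  92.8] [40.3 85.1] 81.8 zmed 0.1429
0.1455 8247 [575.4  81.9] [88.9 48.8] 7.7 zmed 0.1479
0.152 20258 [572.9  81.2] [112.4  39.5] 8.0 zmed 0.1541
0.055 1349 [571.6 110.7] [55.5  5.9] 8.1 zmed 0.061
```

View pics/w4.png

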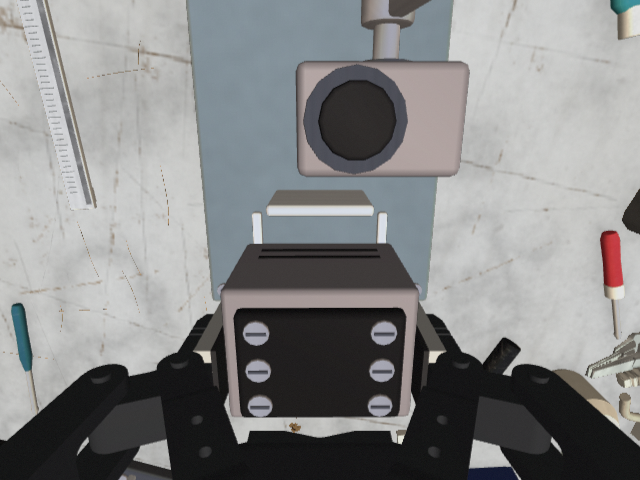

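The block hangs over the cradle, its black top at about (323,363), with the near cheek at (320,210). I'll measure the block's top in the grip against the cheek.

Run:
```python
from h import *
p=imaging.camera("wrist");P,u,v=pts(p)
box=(u>222)&(u<418)&(v>285)&(v<420)
for lo,hi in [(.140,.150),(.1518,.17)]:
    T=box&(P[:,2]>lo)&(P[:,2]<hi);rect(P[T],lo)
    print(np.percentile(P[T][:,2],[2,98]).round(4))
T=box&(P[:,2]>.1518)&(P[:,2]<.156);Q=P[T];A=np.c_[Q[:,:2],np.ones(len(Q))];print("slope",np.linalg.lstsq(A,Q[:,2],rcond=None)[0])
```

```text
0.14 6993 [576.1  81.9] [63.7 48.3] 7.8 zmed 0.1477
[0.1449 0.1494]
0.1518 17688 [575.4  81.2] [61.7 39.3] 8.2 zmed 0.154
[0.1524 0.1556]
slope [-5.62395875e-05 -8.08938387e-03  1.54688933e-01]
```

Emit:
send_rows([
  [[-0.06,0.01,0.3,0,0,0],[0,0,0.4,0,0,0],[0,0,0.4,0,0,0],[0,0,0.4,0,0,0],[0,0,0.3,0,0,0],[0,0,0.2,0,0,0],[0,0,0,0,0,0]],
])

```text
time_s: 14.8
eef_pos: [0.5745, 0.0781, 0.2261]
eef_rot: [0.001, 0.654, 0.757, -0.0]
wrist_force: [-0.4, -0.6, -3.0]
opening: 0.713
grasp_force: 66.7
```

Emit:
send_rows([
  [[0,0,0.3,0,0,0],[0,0,0.3,0,0,0],[0,0,0.16,0,0,0],[0,0,0,0,0,0],[0,0,0,0,0,0]],
])

```text
time_s: 15.22
eef_pos: [0.5753, 0.0781, 0.2053]
eef_rot: [0.002, 0.654, 0.757, 0.001]
wrist_force: [1.3, 0.1, -1.6]
opening: 0.717
grasp_force: 66.7
```

Run:
```python
from h import *
st()
p=imaging.camera("wrist");P,u,v=pts(p)
box=(u>222)&(u<418)&(v>285)&(v<420)
for lo,hi in [(.057,.0675),(.0695,.075)]:
    T=box&(P[:,2]>lo)&(P[:,2]<hi);rect(P[T],lo)
```

```text
t 15.22 pos [0.5753 0.0781 0.2053] yaw_y 8.36 z [ 0.004 -0.002 -1.   ] F [ 1.3  0.1 -1.6] open 0.717 gf 66.7 q [-0.07  0.45  1.72 -0.    0.97 -0.21]
0.057 7607 [577.7  77.3] [63.5 53.9] 8.2 zmed 0.0644
0.0695 16728 [576.6  79.8] [61.7 38.5] 8.3 zmed 0.0707
```

Block is between the cheeks. The last few millimetres go gently.

Emit:
send_rows([
  [[0,0,0.06,0,0,0],[0,0,0,0,0,0]],
])

```text
time_s: 15.43
eef_pos: [0.5756, 0.0781, 0.2041]
eef_rot: [0.003, 0.654, 0.757, 0.001]
wrist_force: [-0.3, -0.4, -2.8]
opening: 0.716
grasp_force: 66.7
```

Emit:
send_rows([
  [[0,0,0.06,0,0,0],[0,0,0,0,0,0]],
])

```text
time_s: 15.6
eef_pos: [0.5756, 0.0781, 0.2022]
eef_rot: [0.003, 0.654, 0.757, 0.001]
wrist_force: [0.0, 0.3, -2.5]
opening: 0.717
grasp_force: 66.8
```

Emit:
send_rows([
  [[0,0,0.04,0,0,0],[0,0,0,0,0,0]],
])

```text
time_s: 15.77
eef_pos: [0.5757, 0.0781, 0.2021]
eef_rot: [0.003, 0.654, 0.757, 0.001]
wrist_force: [-3.8, -0.7, 6.5]
opening: 0.719
grasp_force: 67.7
```

Emit:
send_rows([
  [[0,0,0.02,0,0,0],[0,0,0,0,0,0]],
])

```text
time_s: 15.93
eef_pos: [0.5757, 0.0781, 0.2021]
eef_rot: [0.003, 0.654, 0.757, 0.001]
wrist_force: [-7.4, -1.3, 11.5]
opening: 0.713
grasp_force: 68.4
```

Emit:
send_rows([
  [[0,0,-0.02,0,0,0],[0,0,0,0,0,0],[0,0,0,0,0,0],[0,0,0,0,0,0],[0,0,0,0,0,0],[0,0,0,0,0,0],[0,0,0,0,0,0]],
], jaw=1.0)

```text
time_s: 16.52
eef_pos: [0.5755, 0.0781, 0.2008]
eef_rot: [0.002, 0.654, 0.757, 0.001]
wrist_force: [0.5, -0.4, 0.2]
opening: 0.997
grasp_force: 0.0
```

Emit:
send_rows([
  [[0,0,-0.3,0,0,0],[0,0,-0.7,0,0,0],[0,0,-0.8,0,0,0],[0,0,-0.8,0,0,0],[0,0,-0.8,0,0,0],[0,0,-0.5,0,0,0],[0,0,0,0,0,0],[0,0,0,0,0,0]],
])

```text
time_s: 17.18
eef_pos: [0.5752, 0.0783, 0.3192]
eef_rot: [0.004, 0.654, 0.757, 0.002]
wrist_force: [-0.7, 0.4, -0.0]
opening: 1.0
grasp_force: 0.0
```

Run:
```python
from h import *
p=imaging.camera("wrist");P,u,v=pts(p)
c=np.hypot(P[:,0]-.576,P[:,1]-.08)<.05
for lo,hi in [(.064,.078)]:
    T=c&(P[:,2]>lo)&(P[:,2]<hi);rect(P[T],lo);print(np.percentile(P[T][:,2],[2,98]))
T=np.hypot(P[:,0]-.579,P[:,1]-.155)<.02
T&=(P[:,2]>.098)&(P[:,2]<.11);rect(P[T],"button")
to(.579,.1555,.285,8.2)
```

```text
0.064 5200 [577.2  79.5] [52.2 38. ] 8.5 zmed 0.0675
[0.06563328 0.06927871]
button 3441 [579.3 155.7] [29.6 28.6] 8.0 zmed 0.1033
t 17.23 pos [0.5747 0.0783 0.3177] yaw_y 8.37 z [ 0.005 -0.002 -1.   ] F [-0.2  0.5 -1.1] open 1.001 gf 0.0 q [-0.07  0.28  1.67 -0.    1.18 -0.21]
units xyz [2.53 0.51 1.09] turn z 0.03
```

Block is home: top at 0.0675 against 0.068 expected, and centred. Now the button, with the jaw shut.

Emit:
send_rows([
  [[0.3,0.06,0,0,0,0],[0.6,0.12,0,0,0,0],[0.6,0.12,0,0,0,0],[0.6,0.12,0,0,0,0],[0.43,0.06,0,0,0,0],[0,0,0,0,0,0],[0,0,0,0,0,0],[0,0,0,0,0,0]],
], jaw=0.0)

```text
time_s: 17.9
eef_pos: [0.5779, 0.1553, 0.3171]
eef_rot: [0.002, 0.654, 0.757, 0.0]
wrist_force: [-0.4, 0.2, 1.0]
opening: 0.004
grasp_force: 0.0
```

Emit:
send_rows([
  [[0,0,0.4,0,0,0],[0,0,0.5,0,0,0],[0,0,0.2,0,0,0],[0,0,0,0,0,0],[0,0,0,0,0,0]],
])

```text
time_s: 18.32
eef_pos: [0.5781, 0.1549, 0.284]
eef_rot: [0.002, 0.654, 0.757, 0.0]
wrist_force: [-0.3, 0.8, -0.4]
opening: -0.004
grasp_force: 0.0
```

Run:
```python
from h import *
to(.579,.1555,.275,8.2)
p=imaging.camera("side");cv2.imwrite("pics/s5.png",cv2.resize(p["image"][120:240,300:460],(800,600)))
```

```text
t 18.32 pos [0.5781 0.1549 0.284 ] yaw_y 8.32 z [ 0.004 -0.002 -1.   ] F [-0.3  0.8 -0.4] open -0.004 gf 0.0 q [ 0.06  0.36  1.64 -0.    1.13 -0.08]
units xyz [0.02 0.03 0.3 ] turn z 0.02
```

View pics/s5.png

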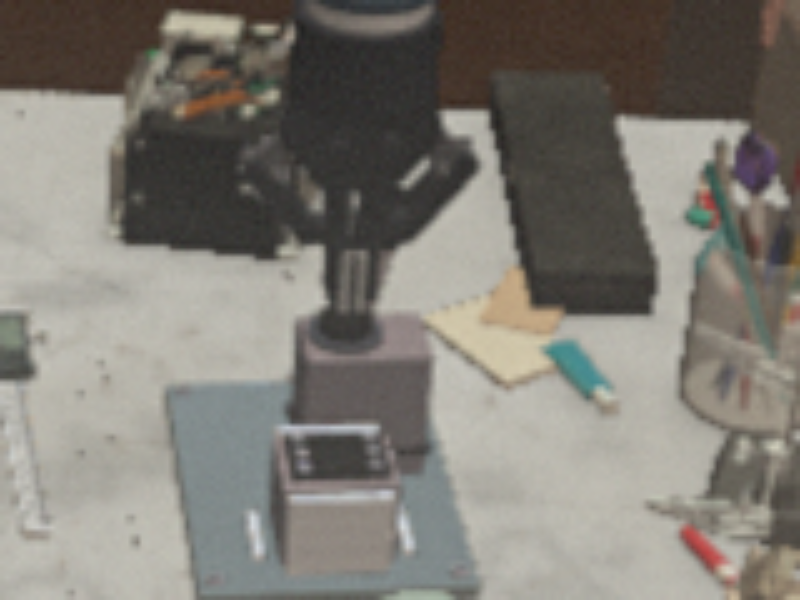

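The crop shows the block seated between the cheeks at about (335,490), and the closed fingers centred over the button at (345,325). Pressing.

Emit:
send_rows([
  [[0.01,0.03,0.2,0,0,0],[0,0,0.12,0,0,0],[0,0,0.1,0,0,0],[0,0,0.04,0,0,0],[0,0,0,0,0,0],[0,0,0,0,0,0]],
])

```text
time_s: 18.87
eef_pos: [0.5797, 0.1558, 0.2716]
eef_rot: [0.003, 0.654, 0.757, 0.001]
wrist_force: [2.9, 0.4, 3.7]
opening: 0.004
grasp_force: 1.6
```

```bash
cat >> h.py <<'E'
def lever(cam="scene"):
    p=imaging.camera(cam)
    a=np.radians(8.2);c,s=np.cos(a),np.sin(a)
    for r in models.regions_of(p,"lever_grip")[:2]:
        m=np.median(pts(p,r["region"])[0],0);d=m[:2]-[.5682,.1338]
        print(cam,round(r["confidence"],2),np.round(r["centre"]),m.round(4),"tester",np.round([c*d[0]+s*d[1],-s*d[0]+c*d[1]],4))
    return p
E
python3 - <<'E'
from h import *
st();lever();lever("side")
E
```

```text
t 18.87 pos [0.5797 0.1558 0.2716] yaw_y 8.36 z [ 0.007 -0.002 -1.   ] F [2.9 0.4 3.7] open 0.004 gf 1.6 q [ 0.07  0.38  1.64 -0.    1.11 -0.08]
scene 0.63 [314. 198.] [0.5581 0.0728 0.0642] tester [-0.0187 -0.059 ]
scene 0.58 [287. 164.] [0.5795 0.2036 0.0771] tester [0.0211 0.0674]
```

Emit:
send_rows([
  [[0,0,0.03,0,0,0],[0,0,0,0,0,0],[0,0,0,0,0,0],[0,0,0,0,0,0],[0,0,0,0,0,0],[0,0,0,0,0,0]],
])

```text
time_s: 19.57
eef_pos: [0.5793, 0.1559, 0.2701]
eef_rot: [0.003, 0.654, 0.757, 0.001]
wrist_force: [2.7, 0.2, 4.4]
opening: 0.005
grasp_force: 1.9
```

Run:
```python
from h import *
p=lever()
cv2.imwrite("pics/s6.png",cv2.resize(p["image"][110:250,200:390],(800,590)))
```

```text
scene 0.46 [275. 176.] [0.5367 0.1984 0.0659] tester [-0.022   0.0685]
```

View pics/s6.png

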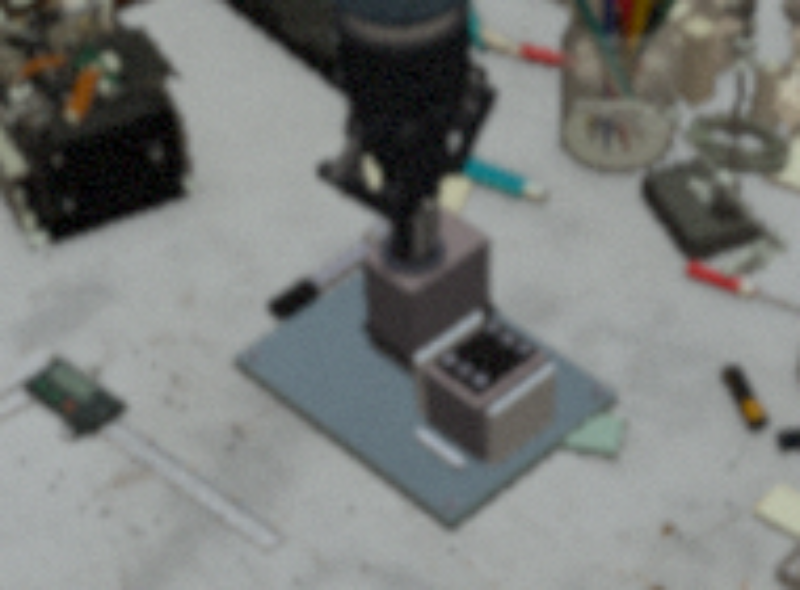

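The lever has dropped, its grip at about (295,297) in the crop. I'll release the button, back up and turn to take the grip across its width.

Emit:
send_rows([
  [[0,0,-0.2,0,0,0],[0,0,-0.4,0,0,0],[0,0,-0.6,0,0,0],[0,0,-0.5,0,0,0],[0,0,-0.3,0,0,0],[0.5,-0.6,0,0,0,0],[0.6,-0.75,0,0,0,0],[0.49,-0.64,0,0,0,0]],
], jaw=0.5)

```text
time_s: 20.33
eef_pos: [0.5114, 0.1948, 0.3295]
eef_rot: [0.002, 0.654, 0.757, 0.0]
wrist_force: [-0.6, 1.0, 0.3]
opening: 0.499
grasp_force: 0.0
```

Emit:
send_rows([
  [[0,0,0,0,0,-0.98],[0,0,0,0,0,-0.98],[0,0,0,0,0,-0.98],[0,0,0,0,0,-0.98],[0,0,0,0,0,-0.98],[0,0,0,0,0,-0.98],[0,0,0,0,0,-0.98],[0,0,0,0,0,-0.98]],
])

```text
time_s: 21.0
eef_pos: [0.5123, 0.1945, 0.3294]
eef_rot: [0.002, 0.313, 0.95, -0.001]
wrist_force: [-0.0, -0.3, -0.0]
opening: 0.5
grasp_force: 0.0
```

Emit:
send_rows([
  [[0,0,0,0,0,-0.98],[0,0,0,0,0,-0.98],[0,0,0,0,0,-0.98],[0,0,0,0,0,-0.98],[0,0,0,0,0,-0.98],[0,0,0,0,0,-0.98],[0,0,0,0,0,-0.98],[0,0,0,0,0,-0.98]],
])

```text
time_s: 21.67
eef_pos: [0.5123, 0.1944, 0.3294]
eef_rot: [0.001, -0.074, 0.997, -0.001]
wrist_force: [-0.7, -0.4, -0.3]
opening: 0.499
grasp_force: 0.0
```

Emit:
send_rows([
  [[0,0,0,0,0,0],[0,0,0,0,0,0]],
])

```text
time_s: 21.83
eef_pos: [0.5125, 0.1944, 0.3295]
eef_rot: [0.002, -0.07, 0.998, -0.001]
wrist_force: [0.2, -0.6, 0.4]
opening: 0.498
grasp_force: 0.0
```

Run:
```python
from h import *
p=lever("wrist");cv2.imwrite("pics/w7.png",p["image"])
P,u,v=pts(p);d=P[:,:2]-[.5682,.1338];a=np.radians(8.2)
x=d@[np.cos(a),np.sin(a)];y=d@[-np.sin(a),np.cos(a)]
T=(abs(y-.068)<.02)&(x>-.075)&(x<-.02)&(P[:,2]>.045)&(P[:,2]<.085);rect(P[T],"grip");print(x[T].min(),y[T].min(),y[T].max(),np.percentile(P[T][:,2],[5,50,95]))
T=(np.hypot(x-.0138,y-.02)<.012);print("button z",np.median(P[T,2]))
to(.513,.1945,.217,98.2)
```

```text
wrist 0.62 [322. 286.] [0.5405 0.1995 0.0657] tester [-0.018   0.0689]
grip 1502 [517.8 195.6] [42.2 16. ] 7.7 zmed 0.0662
-0.06215505515531273 0.06031869573953533 0.07636399735852623 [0.06249722 0.06616566 0.06786797]
button z nan
t 21.93 pos [0.5127 0.1944 0.3296] yaw_y 98.06 z [ 0.004 -0.002 -1.   ] F [-0.2 -0.3 -0.1] open 0.503 gf 0.0 q [ 0.15  0.2   1.74 -0.    1.19 -1.56]
units xyz [0.   0.01 3.75] turn z -0.02
  return _methods._mean(a, axis=axis, dtype=dtype,
  ret = ret.dtype.type(ret / rcount)
```

View pics/w7.png

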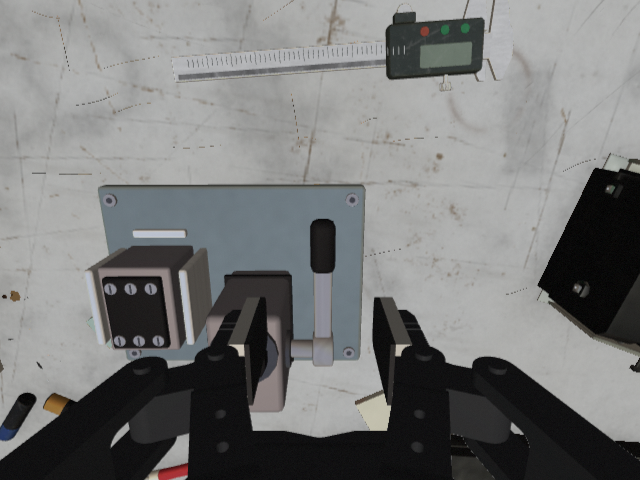

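The lever lies level with its grip at (322,246), midway between the fingers. I'll go down and grip.

Emit:
send_rows([
  [[0,0,0.6,0,0,0],[0,0,0.8,0,0,0],[0,0,0.8,0,0,0],[0,0,0.7,0,0,0],[0,0,0.5,0,0,0],[0,0,0.35,0,0,0],[0,0,0,0,0,0],[0,0,0,0,0,0]],
])

```text
time_s: 22.6
eef_pos: [0.5134, 0.1942, 0.217]
eef_rot: [0.002, -0.071, 0.997, -0.001]
wrist_force: [-0.1, 0.3, 0.4]
opening: 0.503
grasp_force: 0.0
```

Emit:
send_rows([
  [[0,0,0,0,0,0],[0,0,0,0,0,0],[0,0,0,0,0,0],[0,0,0,0,0,0],[0,0,0,0,0,0],[0,0,0,0,0,0]],
], jaw=0.1)

```text
time_s: 23.1
eef_pos: [0.5138, 0.1955, 0.2187]
eef_rot: [0.004, -0.071, 0.997, 0.0]
wrist_force: [-1.4, 7.5, 2.1]
opening: 0.175
grasp_force: 59.1
```

Run:
```python
from h import *
st()
# arc in tool axes: tool x ~ tester -x, tool z down. angle th above level: x=-76cos, z=76 sin
th=np.radians(np.arange(0,101,10));t=76*np.c_[np.cos(th),-np.sin(th)]/30
print(np.diff(t,axis=0).round(3).tolist())
```

```text
t 23.1 pos [0.5138 0.1955 0.2187] yaw_y 98.19 z [ 0.007  0.001 -1.   ] F [-1.4  7.5  2.1] open 0.175 gf 59.1 q [ 0.15  0.37  1.8  -0.    0.97 -1.57]
[[-0.038, -0.44], [-0.114, -0.427], [-0.187, -0.4], [-0.253, -0.362], [-0.312, -0.312], [-0.362, -0.253], [-0.4, -0.187], [-0.427, -0.114], [-0.44, -0.038], [-0.44, 0.038]]
```

Emit:
send_rows([
  [[-0.01,0,-0.22,0,0,0],[-0.03,0,-0.22,0,0,0],[-0.05,0,-0.215,0,0,0],[-0.065,0,-0.212,0,0,0],[0,0,0,0,0,0]],
])

```text
time_s: 23.52
eef_pos: [0.5182, 0.1961, 0.2445]
eef_rot: [0.003, -0.071, 0.997, 0.0]
wrist_force: [2.2, 7.4, -5.7]
opening: 0.176
grasp_force: 59.0
```

Run:
```python
from h import *
st();lever()
```

```text
t 23.52 pos [0.5182 0.1961 0.2445] yaw_y 98.19 z [ 0.007  0.001 -1.   ] F [ 2.2  7.4 -5.7] open 0.176 gf 59.0 q [ 0.15  0.33  1.78 -0.    1.02 -1.57]
scene 0.54 [348. 290.] [ 0.4877 -0.1766  0.0116] tester [-0.124  -0.2957]
scene 0.53 [283. 171.] [0.568  0.1996 0.0746] tester [0.0092 0.0651]
```

Emit:
send_rows([
  [[-0.09,0,-0.2,0,0,0],[-0.1,0,-0.2,0,0,0],[-0.12,0,-0.185,0,0,0],[-0.135,0,-0.177,0,0,0],[-0.15,0,-0.16,0,0,0],[-0.162,0,-0.152,0,0,0],[0,0,0,0,0,0]],
])

```text
time_s: 24.2
eef_pos: [0.5398, 0.1993, 0.2754]
eef_rot: [0.001, -0.072, 0.997, 0.0]
wrist_force: [-0.8, 6.0, -8.2]
opening: 0.175
grasp_force: 58.9
```

Emit:
send_rows([
  [[-0.175,0,-0.135,0,0,0],[-0.187,0,-0.118,0,0,0],[-0.197,0,-0.1,0,0,0],[-0.203,0,-0.087,0,0,0],[-0.21,0,-0.065,0,0,0],[-0.217,0,-0.049,0,0,0],[0,0,0,0,0,0]],
])

```text
time_s: 24.78
eef_pos: [0.574, 0.2043, 0.291]
eef_rot: [-0.001, -0.072, 0.997, -0.0]
wrist_force: [-6.4, 4.4, -3.8]
opening: 0.166
grasp_force: 59.2
```

Run:
```python
from h import *
p,r=st();g=p+.155*r[:,2];d=g[:2]-[.5682,.1338];a=np.radians(8.2)
print("grip pt tester",d@[np.cos(a),np.sin(a)],d@[-np.sin(a),np.cos(a)],g[2])
lever();
```

```text
t 24.78 pos [0.574  0.2043 0.291 ] yaw_y 98.21 z [-0.002 -0.001 -1.   ] F [-6.4  4.4 -3.8] open 0.166 gf 59.2 q [ 0.15  0.38  1.61 -0.    1.16 -1.57]
grip pt tester 0.015520247155365048 0.06888959502442578 0.13596388282551547
scene 0.66 [284. 157.] [0.5689 0.2    0.1097] tester [0.0102 0.0654]
scene 0.41 [222. 210.] [0.3897 0.2284 0.0095] tester [-0.1632  0.1191]
```

Emit:
send_rows([
  [[-0.22,0,-0.025,0,0,0],[-0.22,0,-0.01,0,0,0],[-0.22,0,0.01,0,0,0],[-0.22,0,0.025,0,0,0],[0,0,0,0,0,0],[0,0,0,0,0,0]],
])

```text
time_s: 25.38
eef_pos: [0.6017, 0.2075, 0.2931]
eef_rot: [0.003, -0.072, 0.997, -0.001]
wrist_force: [-0.2, -0.4, 0.1]
opening: 0.102
grasp_force: 0.0
```

Run:
```python
from h import *
p,r=st();g=p+.155*r[:,2];d=g[:2]-[.5682,.1338];a=np.radians(8.2)
print("grip pt tester",d@[np.cos(a),np.sin(a)],d@[-np.sin(a),np.cos(a)],g[2])
p=lever("side")
cv2.imwrite("pics/s8.png",cv2.resize(p["image"][120:240,300:460],(800,600)))
```

```text
t 25.38 pos [0.6017 0.2075 0.2931] yaw_y 98.23 z [ 0.006 -0.002 -1.   ] F [-0.2 -0.4  0.1] open 0.102 gf 0.0 q [ 0.15  0.43  1.53 -0.    1.18 -1.57]
grip pt tester 0.044556526124316334 0.06775989980516035 0.13806601766730048
```

View pics/s8.png

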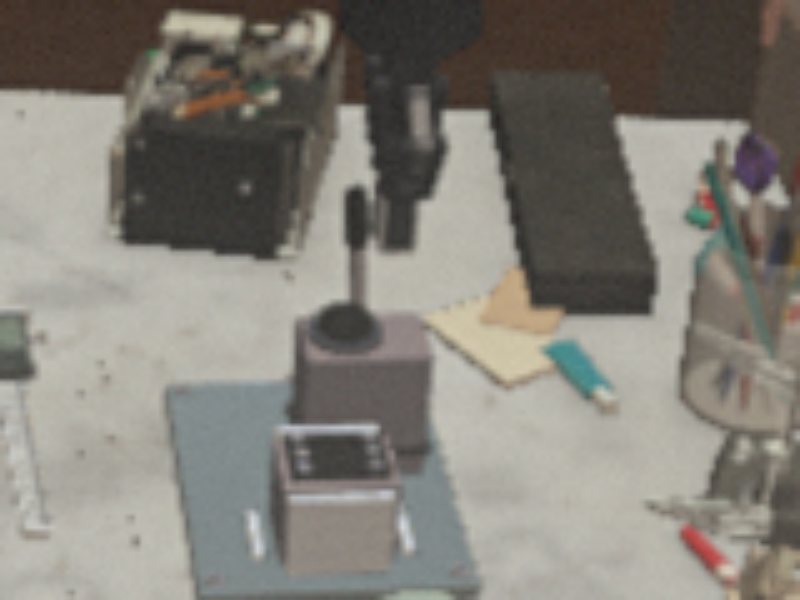

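The crop shows the lever slipped out of the pads and standing near upright at (357,190-300), with the empty fingers just behind it at (400,220). I'll check which way it's going.

```bash
cat >> h.py <<'E'
A=np.radians(8.2);TX=np.array([np.cos(A),np.sin(A),0]);TY=np.array([-np.sin(A),np.cos(A),0])
PIV=np.array([.5682,.1338,0])+.03*TX+.068*TY+[0,0,.062]
def levang(cam="side"):
    "elevation angle of lever from level front, from dark/grey points in the lever plane"
    p=imaging.camera(cam);P,u,v=pts(p);d=P-PIV
    x=d@TX;y=d@TY;z=d[:,2];r=np.hypot(x,z)
    T=(abs(y)<.012)&(r>.03)&(r<.1)&(z>-.02)
    K=p["mtx"];W=np.linalg.inv(p["pose"])
    a=np.degrees(np.arctan2(z[T],-x[T]));h,e=np.histogram(a,bins=np.arange(-10,125,5))
    print({int(e[i]):int(h[i]) for i in range(len(h)) if h[i]>0},"lever tip px:")
    for g in [80,90,102]:
        q=PIV+.092*(-np.cos(np.radians(g))*TX+[0,0,np.sin(np.radians(g))]);c=W@[*q,1];c=K@c[:3];print(g,(c[:2]/c[2]).round(1),end=" ")
    return p
E
python3 - <<'E'
from h import *
p=levang();cv2.imwrite("pics/s9.png",p["image"])
a=cv2.imread("pics/s8.png",0)
g=cv2.cvtColor(p["image"],cv2.COLOR_BGR2GRAY)
print("new diff",np.abs(cv2.resize(g[120:240,300:460],(800,600)).astype(int)-a)[170:320,300:400].mean())
print("dark cols rows158-168:",[np.nonzero(g[r,365:377]<70)[0]+365 for r in (158,162,166)])
E
```

```text
{75: 10, 80: 46, 85: 31, 90: 18, 95: 8, 105: 4, 110: 2} lever tip px:
80 [367.8 157.9] 90 [373.7 157.3] 102 [380.7 157.8] new diff 6.177866666666667
dark cols rows158-168: [array([369, 370, 371, 376]), array([369, 370, 371]), array([369, 370, 371, 372])]
```

The lever is at about 84°, falling back to the front. Under the pads' turning friction it creeps out backward. I'll back up, let it drop, regrip with lead, and tilt the tool along with the lever.

Emit:
send_rows([
  [[0,0,-0.5,0,0,0],[0,0,-0.8,0,0,0],[0,0,-0.7,0,0,0],[0.5,0,0,0,0,0],[0.7,0,0,0,0,0],[0.7,0,0,0,0,0],[0.7,0,0,0,0,0],[0.43,0,0,0,0,0]],
], jaw=0.5)

```text
time_s: 26.2
eef_pos: [0.5096, 0.194, 0.3523]
eef_rot: [0.002, -0.072, 0.997, -0.001]
wrist_force: [-0.9, -0.1, -0.1]
opening: 0.498
grasp_force: 0.0
```

Emit:
send_rows([
  [[0,0,0,0,0,0],[0,0,0,0,0,0],[0,0,0,0,0,0]],
])

```text
time_s: 26.45
eef_pos: [0.5121, 0.1942, 0.3527]
eef_rot: [0.003, -0.071, 0.997, -0.001]
wrist_force: [0.0, -0.5, -0.3]
opening: 0.502
grasp_force: 0.0
```

Run:
```python
from h import *
levang("scene");print()
c=PIV-.076*TX;print(c)
to(c[0],c[1],.211,98.2)
# arc with tilt: grip point angle th, tool tilt follows .4*th; pads start 6 mm below lever axis
ths=np.radians(np.arange(0,105,4)); 
G=lambda th:76*np.array([-np.cos(th),np.sin(th)])   # tester x,z
tl=.4*ths
def tcp(th,a): # tool z dir = (-sin a,-cos a)
    return G(th)-155*np.array([-np.sin(a),-np.cos(a)])
rows=[]
for i in range(len(ths)-1):
    d=tcp(ths[i+1],tl[i+1])-tcp(ths[i],tl[i]);a=tl[i]
    tx=np.array([-np.cos(a),np.sin(a)]);tz=np.array([-np.sin(a),-np.cos(a)])
    rows.append([round(d@tx/30,3),round(d@tz/30,3),round((tl[i+1]-tl[i])/.1,3)])
print(rows)
```

```text
{-10: 2, -5: 20, 0: 59, 5: 39, 10: 4} lever tip px:
80 [283.8 142.9] 90 [288.4 139.6] 102 [294.  136.8] 
[0.51297153 0.19454385 0.062     ]
t 26.5 pos [0.5122 0.1942 0.3525] yaw_y 98.18 z [ 0.006 -0.002 -1.   ] F [ 0.6 -0.3 -0.5] open 0.497 gf 0.0 q [ 0.15  0.17  1.73 -0.    1.24 -1.57]
units xyz [0.   0.02 4.72] turn z -0.0
[[np.float64(-0.15), np.float64(-0.175), np.float64(0.279)], [np.float64(-0.158), np.float64(-0.174), np.float64(0.279)], [np.float64(-0.165), np.float64(-0.174), np.float64(0.279)], [np.float64(-0.173), np.float64(-0.173), np.float64(0.279)], [np.float64(-0.18), np.float64(-0.171), np.float64(0.279)], [np.float64(-0.187), np.float64(-0.17), np.float64(0.279)], [np.float64(-0.194), np.float64(-0.168), np.float64(0.279)], [np.float64(-0.201), np.float64(-0.165), np.float64(0.279)], [np.float64(-0.208), np.float64(-0.163), np.float64(0.279)], [np.float64(-0.215), np.float64(-0.16), np.float64(0.279)], [np.float64(-0.222), np.float64(-0.157), np.float64(0.279)], [np.float64(-0.228), np.float64(-0.154), np.float64(0.279)], [np.float64(-0.235), np.float64(-0.15), np.float64(0.279)], [np.float64(-0.241), np.float64(-0.146), np.float64(0.279)], [np.float64(-0.247), np.float64(-0.142), np.float64(0.279)], [np.float64(-0.253), np.float64(-0.137), np.float64(0.279)], [np.float64(-0.259), np.float64(-0.133), np.float64(0.279)], [np.float64(-0.264), np.float64(-0.128), np.float64(0.279)], [np.float64(-0.27), np.float64(-0.123), np.float64(0.279)], [np.float64(-0.275), np.float64(-0.117), np.float64(0.279)], [np.float64(-0.28), np.float64(-0.112), np.float64(0.279)], [np.float64(-0.284), np.float64(-0.106), np.float64(0.279)], [np.float64(-0.289), np.float64(-0.1), np.float64(0.279)], [np.float64(-0.293), np.float64(-0.094), np.float64(0.279)], [np.float64(-0.297), np.float64(-0.087), np.float64(0.279)], [np.float64(-0.3), np.float64(-0.081), np.float64(0.279)]]
```

Emit:
send_rows([
  [[0,0.02,0.7,0,0,0],[0,0,0.9,0,0,0],[0,0,0.9,0,0,0],[0,0,0.9,0,0,0],[0,0,0.7,0,0,0],[0,0,0.4,0,0,0],[0,0,0.22,0,0,0],[0,0,0,0,0,0]],
])

```text
time_s: 27.17
eef_pos: [0.512, 0.1945, 0.2092]
eef_rot: [0.001, -0.071, 0.997, -0.001]
wrist_force: [-0.4, -0.7, 0.4]
opening: 0.5
grasp_force: 0.0
```

Emit:
send_rows([
  [[0,0,0,0,0,0],[0,0,0,0,0,0],[0,0,0,0,0,0],[0,0,0,0,0,0],[0,0,0,0,0,0],[0,0,0,0,0,0],[0,0,0,0,0,0]],
], jaw=0.1)

```text
time_s: 27.75
eef_pos: [0.5126, 0.1955, 0.2121]
eef_rot: [0.004, -0.071, 0.997, -0.0]
wrist_force: [0.5, 4.5, 0.6]
opening: 0.175
grasp_force: 58.4
```

Emit:
send_rows([
  [[-0.15,0,-0.175,0,0.28,0],[-0.158,0,-0.174,0,0.28,0],[-0.165,0,-0.174,0,0.28,0],[-0.173,0,-0.173,0,0.28,0],[-0.18,0,-0.171,0,0.28,0],[-0.187,0,-0.17,0,0.28,0],[-0.194,0,-0.168,0,0.28,0]],
])

```text
time_s: 28.33
eef_pos: [0.5496, 0.201, 0.2433]
eef_rot: [-0.097, -0.071, 0.993, -0.008]
wrist_force: [-1.9, 2.6, -8.2]
opening: 0.171
grasp_force: 58.5
```

```bash
cat >> h.py <<'E'
def gp():
    p,r=st();g=p+.155*r[:,2]-PIV;print("grip pt rel pivot x,y,z",np.round([g@TX,g@TY,g[2]],4),"ang",np.degrees(np.arctan2(g[2],-(g@TX))).round(1),"rad",np.hypot(g@TX,g[2]).round(4))
E
python3 - <<'E'
from h import *
gp();levang("scene")
E
```

```text
t 28.33 pos [0.5496 0.201  0.2433] yaw_y 98.22 z [-0.192 -0.029 -0.981] F [-1.9  2.6 -8.2] open 0.171 gf 58.5 q [ 0.15  0.45  1.62 -0.    1.27 -1.57]
grip pt rel pivot x,y,z [-0.0688  0.001   0.0292] ang 23.0 rad 0.0748
{5: 1, 10: 14, 15: 8, 20: 19, 25: 29, 30: 26, 35: 17, 40: 14, 45: 3, 50: 2} lever tip px:
80 [283.8 142.9] 90 [288.4 139.6] 102 [294.  136.8]
```

Emit:
send_rows([
  [[-0.2,0,-0.165,0,0.28,0],[-0.208,0,-0.163,0,0.28,0],[-0.215,0,-0.16,0,0.28,0],[-0.222,0,-0.157,0,0.28,0],[-0.228,0,-0.154,0,0.28,0],[-0.235,0,-0.15,0,0.28,0],[-0.241,0,-0.146,0,0.28,0],[-0.247,0,-0.142,0,0.28,0]],
])

```text
time_s: 29.05
eef_pos: [0.6103, 0.2098, 0.2631]
eef_rot: [-0.209, -0.07, 0.975, -0.016]
wrist_force: [-7.1, 1.7, -3.2]
opening: 0.178
grasp_force: 58.6
```

Run:
```python
from h import *
gp();levang("scene");levang("side")
```

```text
t 29.05 pos [0.6103 0.2098 0.2631] yaw_y 98.24 z [-0.405 -0.06  -0.912] F [-7.1  1.7 -3.2] open 0.178 gf 58.6 q [ 0.15  0.61  1.35  0.    1.6  -1.57]
grip pt rel pivot x,y,z [-0.041   0.001   0.0597] ang 55.5 rad 0.0724
{40: 14, 45: 20, 50: 20, 55: 30, 60: 23, 65: 17, 70: 8, 75: 4, 80: 1} lever tip px:
80 [283.8 142.9] 90 [288.4 139.6] 102 [294.  136.8] {40: 5, 45: 9, 50: 12, 55: 28, 60: 25, 65: 9} lever tip px:
80 [367.8 157.9] 90 [373.7 157.3] 102 [380.7 157.8]
```

Emit:
send_rows([
  [[-0.253,0,-0.145,0,0.28,0],[-0.259,0,-0.14,0,0.28,0],[-0.264,0,-0.135,0,0.28,0],[-0.27,0,-0.13,0,0.28,0],[-0.275,0,-0.122,0,0.28,0],[-0.28,0,-0.115,0,0.28,0]],
])

```text
time_s: 29.65
eef_pos: [0.6634, 0.2175, 0.2612]
eef_rot: [-0.29, -0.069, 0.954, -0.022]
wrist_force: [-8.7, 1.6, -4.9]
opening: 0.175
grasp_force: 59.4
```

Run:
```python
from h import *
gp();levang("scene");levang("side")
```

```text
t 29.65 pos [0.6634 0.2175 0.2612] yaw_y 98.25 z [-0.55  -0.081 -0.831] F [-8.7  1.6 -4.9] open 0.175 gf 59.4 q [ 0.15  0.78  1.11  0.    1.84 -1.57]
grip pt rel pivot x,y,z [-0.01    0.001   0.0704] ang 81.9 rad 0.0711
{65: 10, 70: 26, 75: 52, 80: 27, 85: 18, 90: 12, 95: 12, 100: 2} lever tip px:
80 [283.8 142.9] 90 [288.4 139.6] 102 [294.  136.8] {65: 5, 70: 16, 75: 24, 80: 23, 85: 15, 90: 2, 95: 1} lever tip px:
80 [367.8 157.9] 90 [373.7 157.3] 102 [380.7 157.8]
```

Emit:
send_rows([
  [[-0.284,0,-0.11,0,0.28,0],[-0.289,0,-0.102,0,0.28,0],[-0.293,0,-0.094,0,0.28,0],[-0.297,0,-0.087,0,0.28,0],[-0.3,0,-0.08,0,0.28,0],[0,0,0,0,0,0]],
])

```text
time_s: 30.25
eef_pos: [0.7072, 0.2237, 0.2461]
eef_rot: [-0.356, -0.067, 0.932, -0.026]
wrist_force: [-8.7, 1.9, -0.1]
opening: 0.179
grasp_force: 61.9
```

Run:
```python
from h import *
gp();levang("scene");levang("side")
```

```text
t 30.25 pos [0.7072 0.2237 0.2461] yaw_y 98.23 z [-0.66  -0.096 -0.745] F [-8.7  1.9 -0.1] open 0.179 gf 61.9 q [ 0.15  0.94  0.89  0.    2.04 -1.57]
grip pt rel pivot x,y,z [0.017  0.001  0.0686] ang 103.9 rad 0.0706
{85: 3, 90: 30, 95: 81, 100: 31, 105: 8, 110: 10, 115: 5} lever tip px:
80 [283.8 142.9] 90 [288.4 139.6] 102 [294.  136.8] {85: 1, 90: 19, 95: 35, 100: 26, 105: 10, 110: 2, 115: 1} lever tip px:
80 [367.8 157.9] 90 [373.7 157.3] 102 [380.7 157.8]
```

Lever is about 8° past upright. A small extra push, release and retreat along the tool axis.

Emit:
send_rows([
  [[-0.12,0,-0.02,0,0,0],[0,0,0,0,0,0]],
])

```text
time_s: 30.52
eef_pos: [0.7091, 0.2242, 0.2454]
eef_rot: [-0.356, -0.067, 0.932, -0.026]
wrist_force: [-14.2, 0.6, 1.8]
opening: 0.181
grasp_force: 61.7
```

Emit:
send_rows([
  [[0,0,0,0,0,0],[0,0,0,0,0,0],[0,0,0,0,0,0],[0,0,0,0,0,0],[0,0,0,0,0,0]],
], jaw=0.42)

```text
time_s: 30.93
eef_pos: [0.711, 0.2232, 0.2458]
eef_rot: [-0.352, -0.066, 0.933, -0.027]
wrist_force: [-0.7, -0.1, -0.5]
opening: 0.42
grasp_force: 0.0
```

Run:
```python
from h import *
gp();levang("scene");levang("side")
```

```text
t 30.93 pos [0.711  0.2232 0.2458] yaw_y 98.19 z [-0.654 -0.096 -0.751] F [-0.7 -0.1 -0.5] open 0.42 gf 0.0 q [ 0.15  0.95  0.88 -0.    2.04 -1.57]
grip pt rel pivot x,y,z [ 0.0217 -0.0002  0.0674] ang 107.8 rad 0.0708
{90: 8, 95: 77, 100: 39, 105: 1} lever tip px:
80 [283.8 142.9] 90 [288.4 139.6] 102 [294.  136.8] {90: 2, 95: 43, 100: 29, 105: 4} lever tip px:
80 [367.8 157.9] 90 [373.7 157.3] 102 [380.7 157.8]
```

Emit:
send_rows([
  [[0,0,-0.3,0,0,0],[0,0,-0.5,0,0,0],[0,0,-0.6,0,0,0],[0,0,-0.6,0,0,0],[0,0,-0.5,0,0,0],[0,0,-0.2,0,0,0],[0,0,0,0,0,0],[0,0,0,0,0,0]],
])

```text
time_s: 31.7
eef_pos: [0.7636, 0.2311, 0.3051]
eef_rot: [-0.353, -0.066, 0.933, -0.027]
wrist_force: [0.3, -0.7, 0.1]
opening: 0.417
grasp_force: 0.0
```

Run:
```python
from h import *
gp();p=levang("scene");q=levang("side");w=imaging.camera("wrist")
P=pts(q)[0];T=(np.hypot(P[:,0]-.5793,P[:,1]-.1557)<.011)&(P[:,2]>.085)&(P[:,2]<.12);print("button z",np.median(P[T,2]))
T=(np.hypot(P[:,0]-.576,P[:,1]-.08)<.03)&(P[:,2]>.05);print("block top",np.percentile(P[T,2],[50,90]))
o=np.zeros((480,800,3),np.uint8);o[:,:400]=cv2.resize(p["image"][110:410,190:440],(400,480));o[:,400:]=cv2.resize(q["image"][120:370,240:448],(400,480));cv2.imwrite("pics/f.png",o)
```

```text
t 31.7 pos [0.7636 0.2311 0.3051] yaw_y 98.2 z [-0.655 -0.096 -0.749] F [ 0.3 -0.7  0.1] open 0.417 gf 0.0 q [ 0.15  1.04  0.6  -0.    2.23 -1.57]
grip pt rel pivot x,y,z [7.460e-02 1.000e-04 1.269e-01] ang 120.5 rad 0.1472
{90: 7, 95: 69, 100: 39, 105: 5} lever tip px:
80 [283.8 142.9] 90 [288.4 139.6] 102 [294.  136.8] {90: 2, 95: 41, 100: 44, 105: 10} lever tip px:
80 [367.8 157.9] 90 [373.7 157.3] 102 [380.7 157.8] button z 0.10459990263936764
block top [0.06826524 0.0712459 ]
```

View pics/f.png

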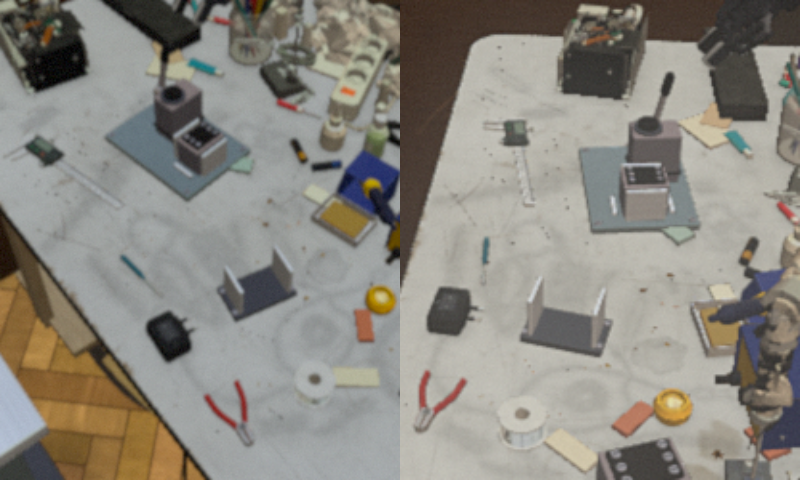

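The block is home in the cradle, the button is out, and the lever leans back on its rear stop at side (668,95). The bystanders are where they were and the robot is clear. Handing in.

```bash
python3 -c "
from h import *
print(ctrl.hand_in())"
```

```text
the job is handed in; nothing more can be done
None
```

I handed the job in at about 32 s of robot time. The block is fully home in the cradle, the button has been pressed and is back out, and the lever stands on its rear stop, though it slipped out of the grip on the first lift and I had to lift it again. The other things on the bench were not touched.

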